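# Lock the core stop into the cradle's quarter-turn slot

## Robot

A 6-joint arm with a two-finger parallel gripper is mounted at the origin on the work surface. World frame = base frame: x ahead of the robot, y to its left, z up, the work surface at z = 0. Lengths are in m, angles in rad, forces in N, time in s.
With the tool pointing down it reaches from about 0.3 to 0.875 m from the base axis. Payload 4.2 kg.
Tool frame: the origin (TCP) lies midway between the tips of the shut fingers; the grasp point (between the pads) lies 19 mm behind it (arm.grasp_offset is the distance from the TCP to the grasp point, in m); z points along the fingers, y is the line along which they close (so a half turn about z gives the same grasp; the last joint's range is limited). The gripper opens to 85 mm and grips with 20 to 120 N. Pads are 22 mm wide; open, the fingers measure 114 mm over their backs; the gripper's body (76 mm by 85 mm) begins 54 mm behind the grasp point. The pads swing forward as they close: fully open they stand 13 mm farther back than shut.
Start: joints at [1.183, 0.32, 1.565, -0, 1.257, -0.02], TCP at [0.207, 0.537, 0.231] pointing down, gripper open.
Joint ranges: [-3.11, 3.11], [-0.84, 2.01], [0.21, 2.61], [-1.34, 4.49], [0.05, 2.63], [-2.56, 2.56]. Speed limits (rad/s): [2.57, 2.57, 3.14, 3.14, 3.14, 3.14].

## Interface

Orientations are given as a unit quaternion [x, y, z, w].
In Python, from workcell import arm, imaging, job gives the robot as it stands.
- The arm moves only by the tool apply_moves, never from a script. Its argument "plan" is one flat list of numbers, 7 for each row, row after row: the shift along the tool's x, y, z in m, then the turn, a rotation vector about the tool's x, y, z in rad, then the finger opening in m, from 0 to 0.0854. In form: [dx, dy, dz, rx, ry, rz, gripper, dx, dy, dz, rx, ry, rz, gripper, ...]. A call has 1 to 5 rows; each row is the pose to reach, as a shift and turn from the pose commanded when the call began, along the tool's axes at that moment; what a row does not reach only later rows make up. A row lasts 1/10 s, in which the tool goes at most 50 mm and 8.59 degrees, less where a joint would pass 70% of its speed; a pose out of reach is approached as far as the arm can. A call with a gripper value outside its range is refused whole. The fingers move at their own pace and stop on an object; "grip_force" is the grip in N (left out, the last holds). Time passes only in rows, so rows that repeat a pose let the fingers close. It gives the time, the measured TCP pose, the force, the opening and the grip force at its end, in the units of the state.
- arm.state(): the state, without advancing time (a new reading comes with each control period).
- imaging.grab_frame(name): name is "scene" or "top" or "wrist"; returns a dict with "image" (420x560x3 uint8, red, green, blue), "fx", "fy", "cx", "cy" (pixels), "dist" ([k1, k2, p1, p2, k3] as OpenCV has them; the pictures are not rectified), "R" (3x3) and "t" (3): a world point X has camera coordinates R X + t. Camera axes: x right, y down, z forward; pixel columns grow to the right and rows downward; lengths in m; the calibration is good to about 2 mm. A picture is of the moment at which its call begins. There is no depth.
- job.hand_in(): hands the job in; it is judged then, once.
The state is a dict: "clock": time; "joint_positions": joint angles; "qvel": joint speeds; "effort": joint torques, N m; "tcp_pos": TCP position; "tcp_rot": TCP orientation; "ft_force": force on the tool from outside, world axes, zero at the start; "wrist_torque": the same for the moment, N m; "gripper_width": finger opening in m; "finger_force": force on a finger pad.
Only numpy, scipy, OpenCV 4.12 (cv2) and the standard library are available. Lean on these libraries where they do the work, as an engineer would, in place of code of your own. Each camera call takes 0.05 s, during which the arm holds its last target. There are 200 camera calls.

## Task

Take the stop with the orange wing grip out of its blue holder and drop its T-foot into the brass slot of the aluminium block at the end of the core cradle; push it down gently against the spring (never more than 22 N on the block), turn it a quarter turn clockwise as seen from above, and let it spring up so that it is locked upright with its wing straight across the cradle. Let go of it, and leave the rock cores, bottle, marker, scale bar and standing core sample where they are.

Things in the scene. Friction and masses are not known exactly. Their poses are not given: they have to be found in the camera images.
- stop_grip (a point): Centre of the orange wing grip on top of the loose stop (120 to 190 g). z = the stop's axis, up; x = along the wing. Wing 34 (x) x 12 (y) x 24 (z) mm, this point in its middle: pinch it across its 12 mm. Below it: neck of 12 mm diameter, then a black disc of 44 mm diameter, its top 24 and underside 32 mm below this point.
- stop: The same stop, origin at the centre of its T-foot's underside, 79 mm below stop_grip, same axes. Steel T-foot 28 mm long (x), 10 mm wide (y), 6 mm high, on a stem of 8 mm diameter. At the start it hangs by its disc in the holder; it lifts straight out (50 mm). The force between stop and cradle must never exceed 22 N.
- holder: Blue fixed holder block, 75 x 75 x 52 mm, origin under its centre, with a 34 x 15 mm through-hole in the middle, long along its x, in which the stop hangs.
- slot (a point): Slot centre at the top face of the aluminium block (72 x 72 mm, top 52 mm above the bench). z up, y = the slot's long direction. In the block's open 46 mm square well sits a brass insert with the slot, 31 x 13 mm. The insert's top lies 3 to 20 mm below this point: it differs each time, is not measured and must be felt. Turning works only clockwise from above, 90 degrees to a stop.
- plunger_axis (a point): Bench-level point on the slot's axis, 52 mm below slot. Depths of the foot's underside below the insert's top: at 17 mm it meets the red spring plunger (16 mm diameter; 3 N at first, rising 1.2 N per mm); from 22 mm (9 N) it is free to turn; at 24 mm (11.5 N) hard floor. Turned and eased, it is lifted into cross notches at 19.5 mm, locked with some 6 degrees of play.
- cradle: Fixed core cradle with the slot block at its end; origin on the bench 52 mm straight below slot, same axes. The trough (80 mm wide, to 410 mm from the origin) runs to -y; its loose cores start about 45 mm from the origin, their tops 69 mm above the bench.
- core_a_center (a point): Centre of the rock core nearest the block, lying loose in the cradle, 55 mm diameter, 110 mm long. Leave alone.
- core_b_center (a point): Centre of the second, brownish rock core in the cradle, 55 mm diameter, 90 mm long. Leave alone.
- core_c_center (a point): Centre of the third, dark rock core in the cradle, 55 mm diameter, 100 mm long. Leave alone.
- acid_bottle: White dropper bottle, 44 mm diameter, 90 mm tall, standing; origin at the centre of its underside. Leave alone.
- marker: Black and red marker pen, 130 x 14 x 14 mm, lying along its x; origin under its centre. Leave alone.
- scale_bar: Yellow and black scale bar, 150 x 30 x 6 mm, lying; origin under its centre. Leave alone.
- sample: Short brownish core disc standing on end, 55 mm diameter, 45 mm tall; origin at the centre of its underside. Leave alone.
There are look-alikes about, which are no part of the job. What is shaped like the stop but pink is not meant.

How it is judged:
On the way, in this order (a step that is already met when the one before it is completed fails the run):
1. the T-foot is pushed down through the slot, lined up with it (horizontal distance between stop_grip and slot below 0.005 m and z of stop_grip in the frame of slot below 0.058 m and angle between stop_grip's own z axis and vertical below 0.12 rad and angle between the x axis of stop_grip and the y axis of slot, either way round below 0.17 rad), for 0.1 s.
2. the stop is turned a quarter turn, its foot under the lips (horizontal distance between stop_grip and slot below 0.005 m and z of stop_grip in the frame of slot below 0.058 m and angle between stop_grip's own z axis and vertical below 0.12 rad and angle between the x axis of stop_grip and the x axis of slot, either way round below 0.14 rad), for 0.2 s.
At the end, for the whole second after the job is handed in: The stop is locked and let go, at rest, bearing on the block: axis within 5 mm of the slot's centre and 0.12 rad of upright, wing centre less than 58 mm above the block's top, wing within 0.14 rad of straight across the cradle (all of step 2 and linear speed of stop below 0.01 m/s and angular speed of stop below 0.1 rad/s and contact force between stop and cradle above 1 N); the robot touches nothing.
It fails at once if the stop presses on the cradle or its block with more than 22 N (contact force between stop and cradle above 22 N).
It fails at once if a rock core in the cradle is shifted by more than 12 mm (distance of any of core_a_center, core_b_center, core_c_center from where it was at the start of the episode above 0.012 m).
It fails at once if another thing on the bench is shifted by more than 30 mm (distance of any of sample, acid_bottle, marker, scale_bar from where it was at the start of the episode above 0.03 m).
It also fails if it takes over 48 s, if anything falls off the work surface, if the arm or the gripper's body presses on something with over 40 N, if the wrist force passes 120 N, or if a joint passes its speed limit or range.

## Working session

There is one attempt and no reset: what is moved stays moved. The work goes in short steps, Python scripts to look and compute and a tool call to move; the robot and the scene stay as the last step left them, time stands still between calls to the robot, and variables do not carry over. Pictures are saved under pics/ and viewed, at most 10 in all, crops included, and the job is handed in when it is done.

Besides the shell and the picture viewer there is one more tool, called after "Call:" as name(argument=value, ...) on one line, values as JSON. apply_moves: Moves the arm, as the interface text tells. Its arguments: {"type":"object","properties":{"plan":{"type":"array","items":{"type":"number"}},"grip_force":{"type":"number"}},"required":["plan"]}

```bash
mkdir -p pics; ls; python3 - <<'E'
from workcell import arm, imaging, job
import cv2, pickle
for n in ("scene","top","wrist"):
    f=imaging.grab_frame(n); pickle.dump(f,open(f"pics/{n}0.pkl","wb"))
    cv2.imwrite(f"pics/{n}0.png",f["image"][:,:,::-1])
    print(n,f["fx"],f["cx"],f["cy"],f["dist"],f["R"],f["t"])
print(arm.state())
E
```

```text
pics
scene 427.82807299548654 280.9041375265559 211.35013990101913 [0.0041234 0.        0.        0.        0.       ] [[ 0.17685666  0.98399763  0.02168839]
 [ 0.57288744 -0.08499843 -0.81521485]
 [-0.800326    0.15660118 -0.57875242]] [-0.11533501 -0.20688366  1.39137785]
top 513.634717096907 283.71800258803836 206.18200505226906 [0.01792365 0.         0.         0.         0.        ] [[-6.82848400e-02 -9.97665690e-01  5.92739692e-04]
 [-9.77779773e-01  6.68057001e-02 -1.98705095e-01]
 [ 1.98201657e-01 -1.41481145e-02 -9.80059148e-01]] [0.04819745 0.50159206 1.4745098 ]
wrist 366.1543761112559 285.2198423021309 209.00442700041646 [-0.01676125  0.          0.          0.          0.        ] [[ 0.36031687  0.9328277  -0.00205717]
 [ 0.89081724 -0.34343374  0.29748597]
 [ 0.27679666 -0.10902178 -0.95472397]] [-0.57404095 -0.03839693  0.37979989]
{'clock': 0.15, 'joint_positions': array([ 1.18300542e+00,  3.20160613e-01,  1.56539594e+00,  2.26852001e-05,
        1.25743131e+00, -1.99897857e-02]), 'qvel': array([-1.24598816e-03, -2.04438077e-03, -5.24056918e-03,  4.35754204e-04,
       -1.94609914e-05,  1.05509077e-03]), 'effort': array([ 8.58734111e-04, -4.15836668e+01, -2.34346157e+01,  1.93987498e-04,
        5.88308234e-03, -3.60634897e-05]), 'tcp_pos': array([0.20659826, 0.53620943, 0.23066759]), 'tcp_rot': array([ 1.82869142e-01,  9.83137015e-01, -6.80968297e-04, -1.51815333e-04]), 'ft_force': array([-0.15007563,  0.2478625 , -0.32412853]), 'wrist_torque': array([ 0.03313139,  0.03023218, -0.00847087]), 'finger_force': 0.0, 'gripper_width': 0.08521096369100453}
```

View pics/scene0.png

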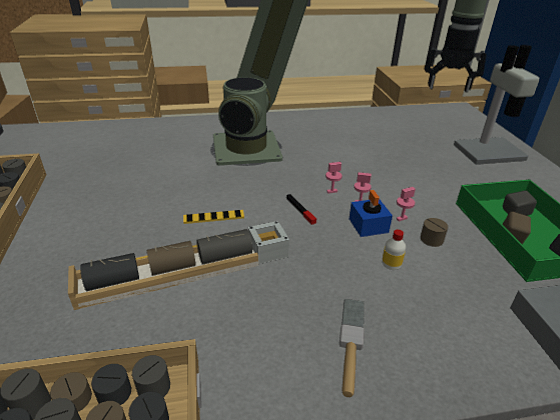

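View pics/top0.png

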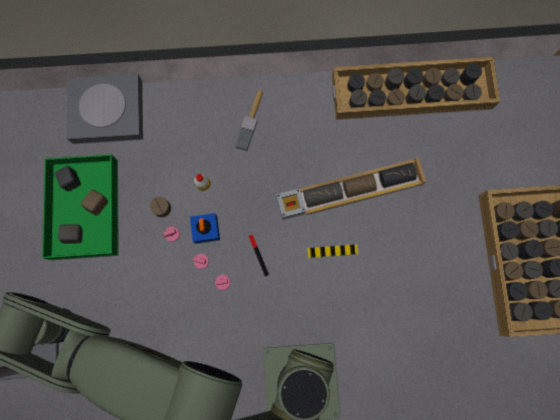

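The scene picture shows the robot, the cradle with its slot block at (270,242) and the blue holder at (370,215). In the top picture the block is at (291,204) and the holder at (204,227).

These could be taken for the stop (top pixels):
- The orange wing in the blue holder at (203,226).
- Pink look-alikes at (171,234), (201,261) and (223,282).

I choose the orange one in the blue holder and check it in a close crop.

```bash
python3 - <<'E'
import cv2, numpy as np
t=cv2.imread("pics/top0.png"); s=cv2.imread("pics/scene0.png")
r=lambda a:cv2.resize(a,(400,300),interpolation=cv2.INTER_CUBIC)
o=np.vstack([np.hstack([r(t[204:252,172:236]),r(t[180:228,260:324])]),np.hstack([r(s[180:240,330:410]),r(s[212:272,230:310])])])
cv2.imwrite("pics/crop1.png",o)
E
```

```text
(no output)
```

View pics/crop1.png

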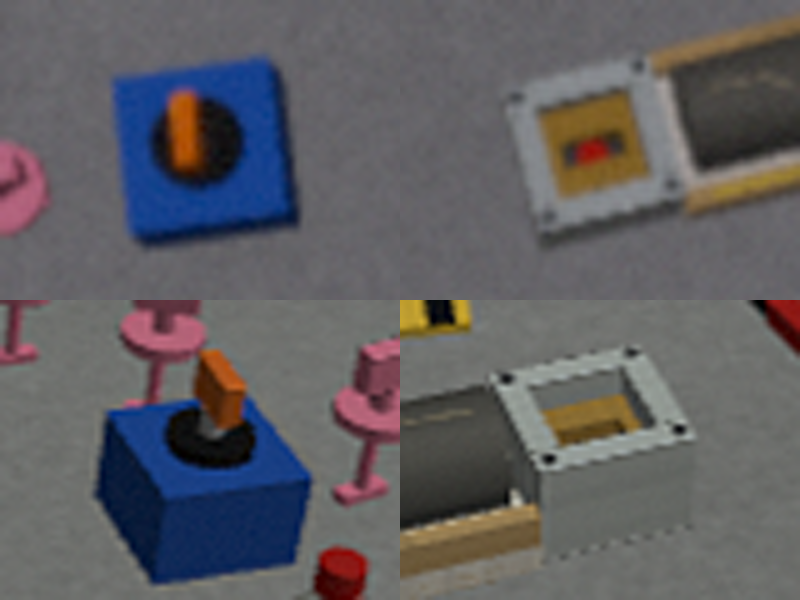

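The crop confirms an orange wing on a black disc in the blue holder, with the wing nearly vertical in the top view. The slot block is clear too, with the red plunger visible in the slot. Now I'll work out positions.

```bash
cat > h.py <<'E'
import numpy as np, cv2
from scipy.spatial.transform import Rotation as Rn
def back(f,px,z):
    K=np.array([[f["fx"],0,f["cx"]],[0,f["fy"],f["cy"]],[0,0,1]])
    n=cv2.undistortPoints(np.array(px,float).reshape(-1,1,2),K,np.array(f["dist"],float)).reshape(-1,2)
    R=np.array(f["R"]);c=-R.T@f["t"]
    d=np.c_[n,np.ones(len(n))]@R
    return c+d*((z-c[2])/d[:,2])[:,None]
def square(P):  # corners in order; centre and edge angle
    e=P[1]-P[0]+P[2]-P[3]; g=P[3]-P[0]+P[2]-P[1]
    print("centre",P.mean(0).round(4),"edges",np.linalg.norm(e)/2,np.linalg.norm(g)/2,"ang",np.degrees(np.arctan2(e[1],e[0])).round(1),np.degrees(np.arctan2(g[1],g[0])).round(1))
E
python3 - <<'E'
from h import *; import pickle
t=pickle.load(open("pics/top0.pkl","rb"));s=pickle.load(open("pics/scene0.pkl","rb"))
ct=lambda p,o,k:np.array(o)+(np.array(p)+.5)/k-.5
print("holder top");square(back(t,ct([(115,78),(265,58),(292,215),(137,237)],(172,204),6.25),.052))
print("holder scene");square(back(s,ct([(107,110),(243,96),(309,178),(162,197)],(330,180),5),.052))
print("slot top");square(back(t,ct([(107,98),(248,55),(284,188),(142,235)],(260,180),6.25),.052))
print("slot scene");square(back(s,ct([(90,78),(240,45),(295,132),(145,170)],(230,212),5),.052))
w=back(t,ct([(186,95),(188,168)],(172,204),6.25),.096);print(w,w.mean(0))
E
```

```text
holder top
centre [0.457  0.2521 0.052 ] edges 0.07203416131441606 0.07646260041862982 ang -86.0 -173.5
holder scene
centre [0.4603 0.2532 0.052 ] edges 0.07291737180065982 0.07259782634753678 ang 92.5 3.5
slot top
centre [ 0.5129 -0.0079  0.052 ] edges 0.07074864891977854 0.06762739713610648 ang -75.9 -169.6
slot scene
centre [ 0.5163 -0.0055  0.052 ] edges 0.07112047118542146 0.06829719019663431 ang 102.2 12.1
[[0.47384093 0.25226183 0.096     ]
 [0.43999966 0.25257977 0.096     ]] [0.4569203 0.2524208 0.096    ]
```

```bash
cat >> h.py <<'E'
def delta(pos,xang,p=None,q=None):
    from workcell import arm
    st=arm.state(); p=st["tcp_pos"] if p is None else p; q=st["tcp_rot"] if q is None else q
    R0=Rn.from_quat(q).as_matrix(); a=np.radians(xang); c,s=np.cos(a),np.sin(a)
    R1=np.array([[c,s,0],[s,-c,0],[0,0,-1]])
    print("d",(R0.T@(np.array(pos)-p)).round(4),"rot",Rn.from_matrix(R0.T@R1).as_rotvec().round(4))
    return R1
E
python3 - <<'E'
from h import *
from workcell import arm
p=arm.state()["tcp_pos"]; m=np.array([.33,.395,.22])
delta(m,158.9)
R=delta(m,184); q=Rn.from_matrix(R).as_quat()
delta([.458,.2525,.2],184,m,q)
E
```

```text
d [-0.1659 -0.0874  0.0108] rot [-0.0014 -0.      0.0005]
d [-0.1659 -0.0874  0.0108] rot [-1.400e-03 -4.000e-04 -4.376e-01]
d [-0.1177 -0.1511  0.02  ] rot [0. 0. 0.]
```

Call:
apply_moves(plan=[-0.166,-0.087,0.011,-0.001,0,-0.438,0.085,-0.166,-0.087,0.011,-0.001,0,-0.438,0.085,-0.166,-0.087,0.011,-0.001,0,-0.438,0.085,-0.166,-0.087,0.011,-0.001,0,-0.438,0.085,-0.166,-0.087,0.011,-0.001,0,-0.438,0.085])

```text
clock: 0.65
tcp_pos: [0.3329, 0.3916, 0.2198]
tcp_rot: [-0.032, 0.999, -0.001, 0.0]
ft_force: [-0.8, 0.5, -0.7]
gripper_width: 0.085
finger_force: 0.0
```

Call:
apply_moves(plan=[-0.118,-0.151,0.02,0,0,0,0.085,-0.118,-0.151,0.02,0,0,0,0.085,-0.118,-0.151,0.02,0,0,0,0.085,-0.118,-0.151,0.02,0,0,0,0.085,-0.118,-0.151,0.02,0,0,0,0.085])

```text
clock: 1.15
tcp_pos: [0.461, 0.2505, 0.1994]
tcp_rot: [-0.032, 0.999, -0.0, 0.0]
ft_force: [-0.1, 1.5, -0.0]
gripper_width: 0.085
finger_force: 0.0
```

```bash
cat >> h.py <<'E'
def snap(n,name):
    from workcell import imaging
    import pickle
    f=imaging.grab_frame(n); pickle.dump(f,open(f"pics/{name}.pkl","wb")); cv2.imwrite(f"pics/{name}.png",f["image"][:,:,::-1]); return f
def proj(f,X):
    K=np.array([[f["fx"],0,f["cx"]],[0,f["fy"],f["cy"]],[0,0,1]])
    return cv2.projectPoints(np.array(X,float).reshape(-1,1,3),cv2.Rodrigues(np.array(f["R"]))[0],np.array(f["t"],float),K,np.array(f["dist"],float))[0].reshape(-1,2)
E
python3 - <<'E'
from h import *
f=snap("wrist","w1"); print(proj(f,[.458,.2525,.096]))
from workcell import arm
print(arm.state())
E
```

```text
[[288.65789121 204.24840955]]
{'clock': 1.2, 'joint_positions': array([ 4.79393853e-01,  2.63402269e-01,  1.72934009e+00,  1.37639546e-03,
        1.14931605e+00, -1.15807410e+00]), 'qvel': array([ 0.05492582, -0.0121243 ,  0.00728115,  0.01966032,  0.00723686,
        0.00858631]), 'effort': array([ -1.68463536, -36.90131307, -22.44426727,  -0.2240205 ,
        -0.07127158,  -0.08282162]), 'tcp_pos': array([0.45948158, 0.2522688 , 0.19962239]), 'tcp_rot': array([-3.30480926e-02,  9.99453538e-01,  4.66000030e-04, -4.80977788e-04]), 'ft_force': array([-1.10003524, -0.2497648 , -0.11553644]), 'wrist_torque': array([ 0.0096054 , -0.02100221,  0.04380696]), 'finger_force': 0.0, 'gripper_width': 0.08485193224415293}
```

View pics/w1.png

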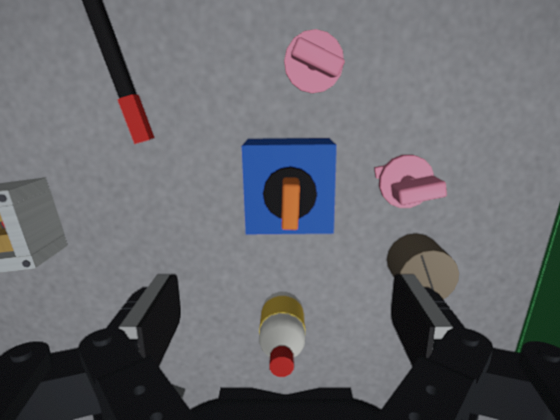

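The wrist view shows the wing at (291,203), holder top corners near (244,145) and (335,234), and a pink stop at (405,185).

```bash
python3 - <<'E'
from h import *; import pickle
f=pickle.load(open("pics/w1.pkl","rb"))
square(back(f,[(244,145),(335,143),(335,234),(244,234)],.052))
im=cv2.imread("pics/w1.png"); h=cv2.cvtColor(im,cv2.COLOR_BGR2HSV)
m=((h[...,0]>5)&(h[...,0]<20)&(h[...,1]>170)&(h[...,2]>60)).astype(np.uint8); m[:,:250]=0;m[:,330:]=0;m[240:]=0
ys,xs=np.nonzero(m); print(xs.min(),xs.max(),ys.min(),ys.max())
for y in range(ys.min(),ys.max()+1,4): print(y,xs[ys==y].min(),xs[ys==y].max(),im[y,291])
print(back(f,[(291,203),(291,229),(291,180),(405,185)],.096))
c=-np.array(f["R"]).T@f["t"];print("cam",c)
x=np.array([np.cos(np.radians(3.5)),np.sin(np.radians(3.5)),0]);y=np.array([-x[1],x[0],0])
for z in (.096,.072): print(proj(f,[np.array([.457,.2525,z])+a*.017*x+b*.006*y for a in(1,-1) for b in (1,-1)]).round(0).tolist())
E
```

```text
centre [0.4595 0.2536 0.052 ] edges 0.07427360808395994 0.07565550495965263 ang 94.3 3.9
281 299 178 228
178 284 296 [24 48 87]
182 283 298 [23 50 95]
186 282 299 [ 52 104 179]
190 282 299 [ 59 115 192]
194 282 299 [ 59 114 192]
198 282 299 [ 59 114 192]
202 282 299 [ 59 115 192]
206 282 298 [ 59 115 193]
210 282 298 [ 59 116 192]
214 282 298 [ 59 116 192]
218 283 297 [ 60 117 193]
222 283 296 [ 61 117 192]
226 283 296 [ 60 118 193]
[[0.45698641 0.25407299 0.096     ]
 [0.47630628 0.2554032  0.096     ]
 [0.44058937 0.25294458 0.096     ]
 [0.43901941 0.33163712 0.096     ]]
cam [0.38528083 0.24568591 0.34162262]
[[297.0, 226.0], [280.0, 226.0], [298.0, 179.0], [280.0, 179.0]]
[[296.0, 215.0], [281.0, 215.0], [297.0, 172.0], [281.0, 172.0]]
```

Call:
apply_moves(plan=[0,0,0.05,0,0,0,0.045,0,0,0.07,0,0,0,0.045,0,0,0.07,0,0,0,0.045,0,0,0.07,0,0,0,0.045])

```text
clock: 1.6
tcp_pos: [0.4584, 0.2548, 0.1308]
tcp_rot: [-0.036, 0.999, 0.001, 0.0]
ft_force: [1.4, 0.2, 0.9]
gripper_width: 0.0448
finger_force: 0.0
```

```bash
python3 - <<'E'
from h import *
from workcell import arm
print(arm.state()["tcp_pos"],arm.state()["ft_force"]); delta([.4595,.2538,.067],184)
E
```

```text
[0.45837825 0.25479344 0.13078237] [1.41985766 0.18820959 0.93707868]
d [-0.001  -0.0012  0.0638] rot [0.0016 0.0006 0.0018]
```

Call:
apply_moves(plan=[-0.001,-0.001,0.03,0,0,0,0.045,-0.001,-0.001,0.055,0,0,0,0.045,-0.001,-0.001,0.064,0,0,0,0.045,-0.001,-0.001,0.064,0,0,0,0.045,-0.001,-0.001,0.064,0,0,0,0.03], grip_force=50)

```text
clock: 2.1
tcp_pos: [0.4608, 0.2534, 0.0678]
tcp_rot: [-0.035, 0.999, 0.001, 0.001]
ft_force: [1.2, 0.3, -0.9]
gripper_width: 0.0316
finger_force: 0.0
```

Call:
apply_moves(plan=[0,0,0,0,0,0,0.015,0,0,0,0,0,0,0.008,0,0,0,0,0,0,0.005,0,0,0,0,0,0,0.005,0,0,0,0,0,0,0.005], grip_force=50)

```text
clock: 2.6
tcp_pos: [0.4607, 0.2532, 0.0677]
tcp_rot: [-0.035, 0.999, 0.001, 0.001]
ft_force: [-0.4, 0.9, 6.5]
gripper_width: 0.0111
finger_force: 50.7
```

Call:
apply_moves(plan=[0,0,-0.02,0,0,0,0.005,0,0,-0.05,0,0,0,0.005,0,0,-0.08,0,0,0,0.005,0,0,-0.092,0,0,0,0.005,0,0,-0.092,0,0,0,0.005])

```text
clock: 3.1
tcp_pos: [0.4606, 0.2529, 0.1597]
tcp_rot: [-0.035, 0.999, 0.001, 0.002]
ft_force: [-0.2, 0.5, -1.5]
gripper_width: 0.0116
finger_force: 49.7
```

```bash
python3 - <<'E'
from h import *
from workcell import arm
s=arm.state();print(s["tcp_pos"],s["ft_force"],s["gripper_width"])
m=[.49,.12,.16]
R=delta(m,144); q=Rn.from_matrix(R).as_quat()
delta([.5145,-.0065,.16],103,m,q)
E
```

```text
[0.4605895  0.25285293 0.15970574] [-0.23360659  0.54684538 -1.54284513] 0.011641333936508512
d [-0.02   -0.1346 -0.0006] rot [0.0038 0.0027 0.6984]
d [-0.0942 -0.0879  0.    ] rot [0.     0.     0.7156]
```

Call:
apply_moves(plan=[-0.004,-0.027,0,0.001,0.001,0.14,0.005,-0.008,-0.054,0,0.002,0.001,0.28,0.005,-0.012,-0.081,0,0.003,0.002,0.42,0.005,-0.016,-0.108,0,0.004,0.003,0.56,0.005,-0.02,-0.135,0,0.004,0.003,0.698,0.005])

```text
clock: 3.6
tcp_pos: [0.4881, 0.1179, 0.156]
tcp_rot: [0.311, 0.95, -0.002, -0.003]
ft_force: [0.2, 0.2, -1.8]
gripper_width: 0.0114
finger_force: 49.6
```

Call:
apply_moves(plan=[-0.019,-0.018,0,0,0,0.143,0.005,-0.038,-0.036,0,0,0,0.286,0.005,-0.057,-0.053,0,0,0,0.429,0.005,-0.075,-0.07,0,0,0,0.572,0.005,-0.094,-0.088,0,0,0,0.716,0.005])

```text
clock: 4.1
tcp_pos: [0.5124, -0.0082, 0.1561]
tcp_rot: [0.625, 0.781, -0.003, -0.002]
ft_force: [-0.1, 0.0, -2.1]
gripper_width: 0.011
finger_force: 49.6
```

Call:
apply_moves(plan=[-0.02,0,0,0,0,0,0.005,-0.04,0,0,0,0,0,0.005,-0.04,0,0,0,0,0,0.005,-0.04,0,0,0,0,0,0.005])

```text
clock: 4.5
tcp_pos: [0.5215, -0.0461, 0.1567]
tcp_rot: [0.623, 0.782, -0.003, -0.002]
ft_force: [0.0, 0.2, -1.8]
gripper_width: 0.0113
finger_force: 49.6
```

```bash
python3 - <<'E'
from h import *
f=snap("wrist","w2"); print(proj(f,[.5145,-.0065,.052]))
from workcell import arm
s=arm.state(); print(s["tcp_pos"],s["tcp_rot"],s["joint_positions"],s["ft_force"],s["gripper_width"])
E
```

```text
[[289.17034884 150.67700749]]
[ 0.52162367 -0.04561943  0.15700564] [ 0.62254209  0.78257946 -0.00243941 -0.00218831] [-0.10811417  0.3031077   1.78985136 -0.00205129  1.05494116 -0.33391079] [-0.33224052  0.24354929 -1.30971875] 0.01116602447301744
```

View pics/w2.png

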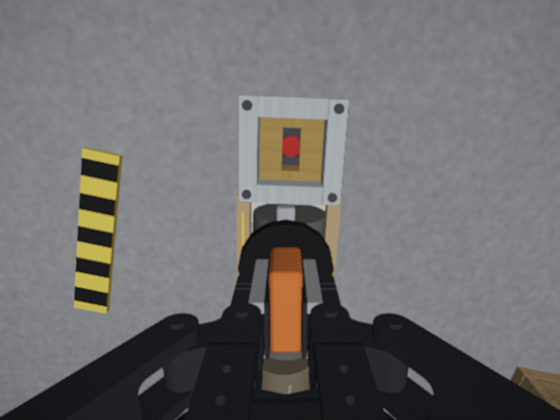

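The block is at about (291,150) with the red plunger at (291,146), and the held stop is upright in the gripper at (286,300). I'll take a close crop for the exact centre.

```bash
python3 - <<'E'
import cv2
im=cv2.imread("pics/w2.png")[88:213,225:365]
cv2.imwrite("pics/crop2.png",cv2.resize(im,None,fx=4.6,fy=4.6,interpolation=cv2.INTER_CUBIC))
E
```

```text
(no output)
```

View pics/crop2.png

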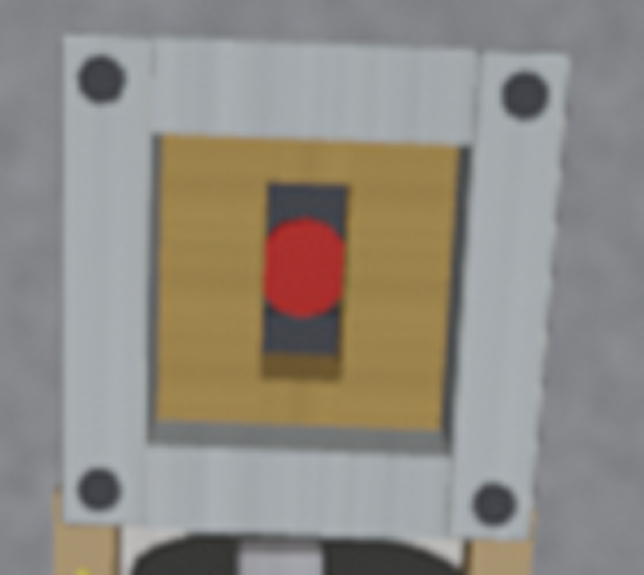

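The crop shows the block's outer corners at (64,37), (570,57), (533,540) and (63,522), with the slot centred at about (305,282).

```bash
python3 - <<'E'
from h import *; import pickle
from scipy.optimize import least_squares
f=pickle.load(open("pics/w2.pkl","rb"))
ct=lambda p:np.array((225,88))+(np.array(p)+.5)/4.6-.5
square(back(f,ct([(101,79),(525,95),(493,503),(99,489)]),.052))
square(back(f,ct([(64,37),(570,57),(533,540),(63,522)]),.052))
for d in (.003,.007,.011,.015,.02):
    print(d,end=" ");square(back(f,ct([(268,183),(349,186),(342,381),(261,379)]),.052-d))
# held wing top edges and disc
c=-np.array(f["R"]).T@f["t"];print("cam",c)
s=Rn.from_quat([ 0.62254209,0.78257946,-0.00243941,-0.00218831]).as_matrix();print(np.degrees(np.arctan2(s[1,0],s[0,0])),s[:,2])
tcp=np.array([ 0.52162367,-0.04561943,0.15700564])
# predicted wing top corners in held pose
g=tcp-s[:,2]*.0163
print(proj(f,[g-s[:,2]*.012+a*.017*s[:,0]+b*.006*s[:,1] for a,b in((1,1),(1,-1),(-1,-1),(-1,1))]).round(1).tolist())
E
```

```text
centre [ 0.5158 -0.0075  0.052 ] edges 0.05995574701822842 0.059969777092335586 ang 10.9 -79.2
centre [ 0.5163 -0.0074  0.052 ] edges 0.07154418523498421 0.07094686826803277 ang 10.7 -79.1
0.003 centre [ 0.5155 -0.0058  0.049 ] edges 0.01199526793169234 0.02887545709055286 ang 11.2 -78.9
0.007 centre [ 0.5157 -0.0063  0.045 ] edges 0.012187182516746702 0.029337441049339386 ang 11.2 -78.9
0.011 centre [ 0.5159 -0.0068  0.041 ] edges 0.012379097101801009 0.029799425008125897 ang 11.2 -78.9
0.015 centre [ 0.516  -0.0074  0.037 ] edges 0.012571011686855368 0.030261408966912418 ang 11.2 -78.9
0.02 centre [ 0.5162 -0.0081  0.032 ] edges 0.012810904918173334 0.03083888891539557 ang 11.2 -78.9
cam [0.50563214 0.02814981 0.29901264]
102.99541817808972 [-0.00646232 -0.00109343 -0.99997852]
[[302.9, 273.0], [268.0, 273.1], [269.5, 355.3], [301.7, 355.3]]
```

```bash
python3 - <<'E'
from h import *
delta([.5162,-.0087,.118],101)
E
```

```text
d [0.0372 0.0033 0.039 ] rot [-0.0065 -0.0003  0.0348]
```

Call:
apply_moves(plan=[0.02,0.002,0,-0.006,0,0.02,0.005,0.037,0.003,0.005,-0.006,0,0.035,0.005,0.037,0.003,0.025,-0.006,0,0.035,0.005,0.037,0.003,0.039,-0.006,0,0.035,0.005,0.037,0.003,0.039,-0.006,0,0.035,0.005])

```text
clock: 5.05
tcp_pos: [0.5149, -0.0083, 0.1171]
tcp_rot: [0.635, 0.772, -0.001, -0.001]
ft_force: [-0.5, 0.7, -2.0]
gripper_width: 0.0109
finger_force: 49.6
```

Call:
apply_moves(plan=[0,0,0,0,0,0,0.005,0,0,0,0,0,0,0.005])

```text
clock: 5.25
tcp_pos: [0.5175, -0.0092, 0.1199]
tcp_rot: [0.636, 0.772, 0.001, 0.002]
ft_force: [-0.4, -0.4, -1.2]
gripper_width: 0.0111
finger_force: 49.6
```

```bash
python3 - <<'E'
from h import *
f=snap("wrist","w3")
from workcell import arm
s=arm.state(); print(s["tcp_pos"],s["ft_force"])
delta([.5162,-.0087,.113],101)
E
```

```text
[ 0.51755396 -0.00937287  0.12001521] [ 0.38269526  0.7198527  -1.15427695]
d [ 0.0009 -0.0012  0.007 ] rot [0.0036 0.0014 0.0002]
```

View pics/w3.png

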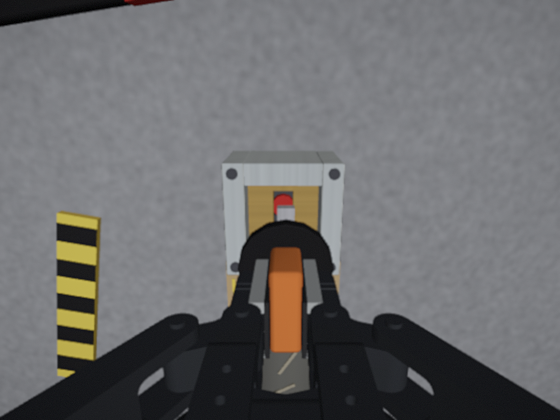

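The foot tip is at (286,213) and the slot at (283,200), so I need about 1.2 mm of correction to the left. This agrees with the pose error.

Call:
apply_moves(plan=[0.001,-0.0012,0.003,0.0035,0.0015,0,0.005,0.001,-0.0012,0.006,0.0035,0.0015,0,0.005,0.001,-0.0012,0.007,0.0035,0.0015,0,0.005,0.001,-0.0012,0.007,0.0035,0.0015,0,0.005,0.001,-0.0012,0.007,0.0035,0.0015,0,0.005])

```text
clock: 5.8
tcp_pos: [0.5157, -0.0088, 0.1122]
tcp_rot: [0.636, 0.772, -0.0, -0.001]
ft_force: [-0.1, 0.8, -0.6]
gripper_width: 0.011
finger_force: 49.6
```

```bash
python3 - <<'E'
from h import *
from workcell import arm
s=arm.state(); print(s["tcp_pos"],s["ft_force"],s["qvel"])
delta([.5162,-.0087,.113],101)
E
```

```text
[ 0.51569709 -0.00882956  0.1121766 ] [-0.12854258  0.76566376 -0.62615861] [ 0.00099779 -0.00142141 -0.00380043 -0.00223871 -0.00112626  0.0002346 ]
d [ 0.      0.0005 -0.0008] rot [-0.0015 -0.0005 -0.0001]
```

Call:
apply_moves(plan=[0,0.0005,0.0025,0,0,0,0.005,0,0.0005,0.005,0,0,0,0.005,0,0.0005,0.0075,0,0,0,0.005,0,0.0005,0.0095,0,0,0,0.005,0,0.0005,0.0095,0,0,0,0.005])

```text
clock: 6.3
tcp_pos: [0.5159, -0.0087, 0.1023]
tcp_rot: [0.636, 0.772, -0.001, -0.001]
ft_force: [-0.3, -1.0, -0.8]
gripper_width: 0.0115
finger_force: 49.6
```

Call:
apply_moves(plan=[0,0,0.001,0,0,0,0.005,0,0,0.002,0,0,0,0.005,0,0,0.003,0,0,0,0.005,0,0,0.004,0,0,0,0.005])

```text
clock: 6.7
tcp_pos: [0.5162, -0.0087, 0.0987]
tcp_rot: [0.636, 0.772, -0.0, -0.001]
ft_force: [0.6, 0.2, -1.5]
gripper_width: 0.0111
finger_force: 49.6
```

Call:
apply_moves(plan=[0,0,0.001,0,0,0,0.005,0,0,0.002,0,0,0,0.005,0,0,0.003,0,0,0,0.005])

```text
clock: 7.0
tcp_pos: [0.5161, -0.0087, 0.0956]
tcp_rot: [0.636, 0.772, -0.0, -0.001]
ft_force: [0.2, -0.6, -1.2]
gripper_width: 0.0113
finger_force: 49.6
```

Call:
apply_moves(plan=[0,0,0.001,0,0,0,0.005,0,0,0.002,0,0,0,0.005,0,0,0.003,0,0,0,0.005])

```text
clock: 7.3
tcp_pos: [0.5161, -0.0087, 0.0926]
tcp_rot: [0.636, 0.772, -0.0, -0.001]
ft_force: [0.2, -0.0, -1.8]
gripper_width: 0.0114
finger_force: 49.6
```

Call:
apply_moves(plan=[0,0,0.001,0,0,0,0.005,0,0,0.002,0,0,0,0.005,0,0,0.003,0,0,0,0.005])

```text
clock: 7.6
tcp_pos: [0.5161, -0.0087, 0.0896]
tcp_rot: [0.636, 0.772, -0.0, -0.001]
ft_force: [0.4, 0.0, -1.9]
gripper_width: 0.0112
finger_force: 49.6
```

Past every possible insert height with no contact, so the foot is inside the slot. Now I'll feel for the plunger.

Call:
apply_moves(plan=[0,0,0.001,0,0,0,0.005,0,0,0.002,0,0,0,0.005,0,0,0.003,0,0,0,0.005])

```text
clock: 7.9
tcp_pos: [0.5161, -0.0087, 0.0866]
tcp_rot: [0.636, 0.772, -0.0, -0.001]
ft_force: [-0.7, -0.2, -1.6]
gripper_width: 0.0112
finger_force: 49.6
```

Call:
apply_moves(plan=[0,0,0.001,0,0,0,0.005,0,0,0.002,0,0,0,0.005])

```text
clock: 8.1
tcp_pos: [0.5161, -0.0087, 0.0846]
tcp_rot: [0.636, 0.772, -0.0, -0.001]
ft_force: [-0.4, 0.6, -1.1]
gripper_width: 0.011
finger_force: 49.6
```

Call:
apply_moves(plan=[0,0,0.001,0,0,0,0.005,0,0,0.002,0,0,0,0.005])

```text
clock: 8.3
tcp_pos: [0.5161, -0.0087, 0.0826]
tcp_rot: [0.636, 0.772, -0.0, -0.001]
ft_force: [0.0, 0.3, -1.6]
gripper_width: 0.0112
finger_force: 49.6
```

Call:
apply_moves(plan=[0,0,0.001,0,0,0,0.005,0,0,0.002,0,0,0,0.005])

```text
clock: 8.5
tcp_pos: [0.5162, -0.0087, 0.0809]
tcp_rot: [0.636, 0.772, -0.0, -0.001]
ft_force: [-2.0, 0.1, 2.5]
gripper_width: 0.0109
finger_force: 50.3
```

Call:
apply_moves(plan=[0,0,0.001,0,0,0,0.005,0,0,0.001,0,0,0,0.005])

```text
clock: 8.7
tcp_pos: [0.5162, -0.0087, 0.08]
tcp_rot: [0.636, 0.772, -0.0, -0.001]
ft_force: [-1.7, -0.5, 2.3]
gripper_width: 0.011
finger_force: 50.4
```

Call:
apply_moves(plan=[0,0,0.001,0,0,0,0.005,0,0,0.001,0,0,0,0.005])

```text
clock: 8.9
tcp_pos: [0.5162, -0.0087, 0.079]
tcp_rot: [0.636, 0.772, -0.0, -0.0]
ft_force: [-1.7, -0.3, 4.6]
gripper_width: 0.0111
finger_force: 50.6
```

Call:
apply_moves(plan=[0,0,0.001,0,0,0,0.005,0,0,0.002,0,0,0,0.005,0,0,0.002,0,0,0,0.005])

```text
clock: 9.2
tcp_pos: [0.5162, -0.0087, 0.0771]
tcp_rot: [0.636, 0.772, -0.0, -0.0]
ft_force: [-1.6, 0.3, 6.1]
gripper_width: 0.0112
finger_force: 50.9
```

Call:
apply_moves(plan=[0,0,0.0005,0,0,0,0.005,0,0,0.001,0,0,0,0.005,0,0,0.001,0,0,0,0.005])

```text
clock: 9.5
tcp_pos: [0.5163, -0.0087, 0.0763]
tcp_rot: [0.636, 0.772, -0.0, -0.0]
ft_force: [-2.1, -0.4, 7.6]
gripper_width: 0.0115
finger_force: 51.0
```

Call:
apply_moves(plan=[0,-0.0002,0.0003,0,0,0,0.005,0,-0.0003,0.0005,0,0,0,0.005,0,-0.0003,0.0005,0,0,0,0.005])

```text
clock: 9.8
tcp_pos: [0.5162, -0.0087, 0.0759]
tcp_rot: [0.636, 0.772, -0.0, -0.0]
ft_force: [-2.5, 1.1, 7.8]
gripper_width: 0.0113
finger_force: 51.0
```

Call:
apply_moves(plan=[0,-0.0001,0,0,0,0.06,0.005,0,-0.0001,0,0,0,0.12,0.005,0,-0.0002,0,0,0,0.18,0.005])

```text
clock: 10.1
tcp_pos: [0.5165, -0.0088, 0.0761]
tcp_rot: [0.704, 0.711, 0.0, 0.0]
ft_force: [-0.7, -0.4, 8.6]
gripper_width: 0.0115
finger_force: 51.1
```

```bash
python3 - <<'E'
from workcell import arm
s=arm.state(); print(s["tcp_pos"],s["ft_force"],s["wrist_torque"],s["tcp_rot"])
E
```

```text
[ 0.51650749 -0.00882649  0.07608657] [-0.67269038 -0.39840831  8.59790095] [0.06086999 0.21910258 0.09330337] [7.03690568e-01 7.10506461e-01 2.87721849e-04 2.65042985e-04]
```

Call:
apply_moves(plan=[0,-0.0001,0,0,0,0.08,0.005,0,-0.0002,0,0,0,0.16,0.005,0,-0.0003,0,0,0,0.24,0.005,0.0001,-0.0004,0,0,0,0.32,0.005])

```text
clock: 10.5
tcp_pos: [0.5167, -0.0087, 0.0762]
tcp_rot: [0.808, 0.589, 0.001, 0.001]
ft_force: [-0.9, -0.1, 7.4]
gripper_width: 0.011
finger_force: 51.0
```

```bash
python3 - <<'E'
from h import *
from workcell import arm
s=arm.state(); print(s["tcp_pos"],s["ft_force"],s["wrist_torque"])
x=Rn.from_quat(s["tcp_rot"]).as_matrix()[:,0]; print(np.degrees(np.arctan2(x[1],x[0])))
E
```

```text
[ 0.5166836 -0.0086829  0.0762463] [-0.9469601  -0.11316253  7.36887755] [-0.03314284  0.00025079  0.01644771]
72.16698459662071
```

Call:
apply_moves(plan=[0,-0.0002,0,0,0,0.09,0.005,0,-0.0004,0.0002,0,0,0.18,0.005,0,-0.0006,0.0002,0,0,0.27,0.005,0.0001,-0.0008,0.0002,0,0,0.36,0.005])

```text
clock: 10.9
tcp_pos: [0.5163, -0.0085, 0.0762]
tcp_rot: [0.901, 0.435, 0.001, 0.001]
ft_force: [0.3, 0.5, 7.9]
gripper_width: 0.0107
finger_force: 51.0
```

Call:
apply_moves(plan=[0,-0.0001,0,0,0,0.09,0.005,0,-0.0002,0,0,0,0.18,0.005,0,-0.0003,0,0,0,0.27,0.005,0.0001,-0.0004,0,0,0,0.36,0.005])

```text
clock: 11.3
tcp_pos: [0.5159, -0.0082, 0.0761]
tcp_rot: [0.964, 0.266, 0.001, 0.0]
ft_force: [0.2, -0.6, 8.3]
gripper_width: 0.0111
finger_force: 51.0
```

```bash
python3 - <<'E'
from h import *
from workcell import arm
s=arm.state(); print(s["tcp_pos"],s["ft_force"],s["wrist_torque"])
x=Rn.from_quat(s["tcp_rot"]).as_matrix()[:,0]; print(np.degrees(np.arctan2(x[1],x[0])))
E
```

```text
[ 0.51591858 -0.00820996  0.07613615] [ 0.19081463 -0.60754622  8.25621397] [-0.05414818 -0.00741146 -0.01418403]
30.901873470501123
```

Call:
apply_moves(plan=[0,-0.0002,0,0,0,0.09,0.005,-0.0001,-0.0004,0,0,0,0.18,0.005,-0.0002,-0.0006,0,0,0,0.27,0.005,-0.0003,-0.0007,0,0,0,0.347,0.005,-0.0003,-0.0007,0,0,0,0.347,0.005])

```text
clock: 11.8
tcp_pos: [0.5155, -0.0077, 0.0762]
tcp_rot: [0.995, 0.097, 0.002, 0.0]
ft_force: [0.1, -0.5, 7.3]
gripper_width: 0.0111
finger_force: 51.0
```

Call:
apply_moves(plan=[0,0,0,0,0,0,0.005,0,0,0,0,0,0,0.005,0,0,0,0,0,0,0.005])

```text
clock: 12.1
tcp_pos: [0.5155, -0.0078, 0.0762]
tcp_rot: [0.995, 0.098, 0.002, 0.0]
ft_force: [-0.5, 0.2, 7.7]
gripper_width: 0.0109
finger_force: 51.0
```

```bash
python3 - <<'E'
from h import *
from workcell import arm
s=arm.state(); print(s["tcp_pos"],s["ft_force"],s["wrist_torque"])
x=Rn.from_quat(s["tcp_rot"]).as_matrix()[:,0]; print(np.degrees(np.arctan2(x[1],x[0])))
E
```

```text
[ 0.51550969 -0.00776614  0.07619424] [-0.49733273  0.18795304  7.74556612] [-0.16119498 -0.03379442 -0.01821767]
11.221838855302371
```

Call:
apply_moves(plan=[0,0,-0.0005,0,0,0,0.005,0,0,-0.001,0,0,0,0.005,0,0,-0.0015,0,0,0,0.005,0,0,-0.002,0,0,0,0.005,0,0,-0.0025,0,0,0,0.005])

```text
clock: 12.6
tcp_pos: [0.5154, -0.0077, 0.0784]
tcp_rot: [0.995, 0.098, 0.001, 0.0]
ft_force: [1.0, -0.5, 4.2]
gripper_width: 0.0109
finger_force: 50.6
```

Call:
apply_moves(plan=[0,0,-0.0004,0,0,0,0.005,0,0,-0.0008,0,0,0,0.005,0,0,-0.0008,0,0,0,0.005])

```text
clock: 12.9
tcp_pos: [0.5152, -0.0077, 0.0788]
tcp_rot: [0.995, 0.098, 0.001, 0.0]
ft_force: [3.3, -1.9, 3.6]
gripper_width: 0.0112
finger_force: 50.5
```

Call:
apply_moves(plan=[0,0,-0.0004,0,0,0,0.005,0,0,-0.0006,0,0,0,0.012,0,0,-0.0006,0,0,0,0.018,0,0,-0.0006,0,0,0,0.028,0,0,-0.0006,0,0,0,0.032], grip_force=20)

```text
clock: 13.4
tcp_pos: [0.5124, -0.0075, 0.0784]
tcp_rot: [0.995, 0.098, -0.002, -0.0]
ft_force: [0.6, 0.1, -0.1]
gripper_width: 0.0322
finger_force: 0.0
```

Call:
apply_moves(plan=[0,0,0,0,0,0,0.032,0,0,-0.01,0,0,0,0.032,0,0,-0.04,0,0,0,0.032,0,0,-0.08,0,0,0,0.032,0,0,-0.11,0,0,0,0.032])

```text
clock: 13.9
tcp_pos: [0.5142, -0.0076, 0.1917]
tcp_rot: [0.995, 0.098, 0.0, -0.0]
ft_force: [0.6, 0.1, -0.8]
gripper_width: 0.032
finger_force: 0.0
```

```bash
python3 - <<'E'
from h import *
f=snap("wrist","w4"); snap("scene","s4")
from workcell import arm
s=arm.state(); print(s["tcp_pos"],s["ft_force"],s["gripper_width"])
im=cv2.imread("pics/s4.png")[200:280,220:330]
cv2.imwrite("pics/view4.png",np.hstack([cv2.resize(cv2.imread("pics/w4.png"),(400,300)),cv2.resize(im,(400,300),interpolation=cv2.INTER_CUBIC)]))
E
```

```text
[ 0.51654696 -0.00768697  0.19416103] [0.92605167 0.25605763 1.14386015] 0.031791502022190075
```

View pics/view4.png

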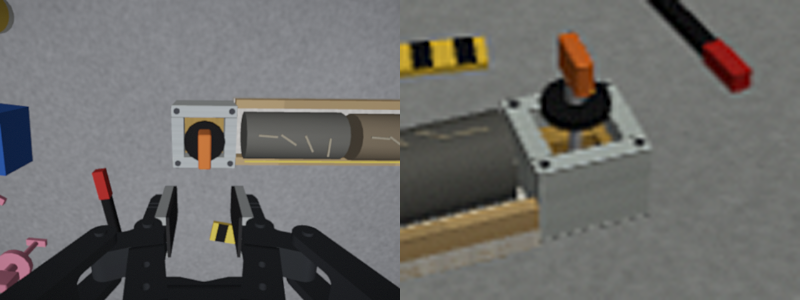

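```bash
python3 - <<'E'
from h import *; import pickle
f=pickle.load(open("pics/w4.pkl","rb")); im=cv2.imread("pics/w4.png"); h=cv2.cvtColor(im,cv2.COLOR_BGR2HSV)
m=((h[...,0]>5)&(h[...,0]<20)&(h[...,1]>170)&(h[...,2]>150)).astype(np.uint8); m[:,:250]=0;m[:,320:]=0;m[250:]=0
c=max(cv2.findContours(m,0,2)[0],key=cv2.contourArea)
box=cv2.boxPoints(cv2.minAreaRect(c)); print(box.round(1).tolist())
P=back(f,box,.1085); square(P)
E
```

```text
[[278.0, 188.0], [294.0, 188.0], [294.0, 235.0], [278.0, 235.0]]
centre [ 0.5181 -0.0074  0.1085] edges 0.01034775938651956 0.03189763381991135 ang -78.8 -168.8
```

The wing sits within about 2 mm of the slot centre at 11.2° (slot x is 11°), upright and released. Handing in.

```bash
python3 -c "
from workcell import job
print(job.hand_in())"
```

```text
the job is handed in; nothing more can be done
None
```

I locked the orange stop in the slot block, upright with its wing straight across the cradle, let go of it and handed the job in at about 14 s; no verdict came back.

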